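# Fold out the pass hook and hang up the orange hall pass

## Task

Swing the folded hook on the pass board fully out against its stop first, and only then take the orange hall pass from the stand and hang it upright by its hole on the hook, dropped home in the seat between the brass ridge and the collar. Feel your way gently: the hook is light and bends if it is pushed with more than about 20 N, or if the pass is pressed on it with more than about 18 N. Leave the other passes and everything else where they are, and let go of everything.

Things in the scene. Friction and masses are not known exactly. Their poses are not given: they have to be found in the camera images.
- board: Navy upright pass board, fixed: panel 260 wide (y), 18 thick (x), top at z 245, on a foot 130 x 280 x 15. Origin: centre of the foot's underside, on the bench. The front with the hook looks along its own -x; z is up. A finger cut-out goes right through the panel's upper edge behind the hook's outer half, y +10 to -90, floor at z 175, open above; nothing stands behind it.
- hook (a joint): Hinge of the folding hook, upright axis: 0 = folded flat along the board's front (arm pointing along the board's -y), growing as it swings out, 1.571 = fully out on its hard stop (arm pointing along the board's -x). Starts between 0 and 0.2. A stiff friction hinge (0.3 N m, so about 3.5 N at the tip), no spring: it stays where it is left.
- hook_hinge (a point): Point on the hinge axis at the height of the arm's flat top face; in the board's frame at x -27, y +50, z 220. Axes turn with the hook: the arm, a steel bar 8 wide x 8 high, points along its own -y; z is up. On the arm sits a brass clip: from the board outward a collar plate (6 thick, 26 wide, from 16 below to 20 above the arm's top), the seat and a ridge.
- hook_tip (a point): Outer end of the arm (brass ball, 11 diameter), 103 from the hinge axis, 4 below the arm's top. The clip has its seat 10.5 long, then the ridge 14 long, 8 wide, 7 above the arm's top. It was clamped by eye: the collar's seat-side face lies anywhere 31 to 49 from the hinge axis and is not measured: find it by feel. It holds at over 30 N. Beyond the ridge the arm is plain.
- pass_orange: The orange hall pass: rigid plate 8 thick (own x), 44 wide (y), 150 tall (z), about 0.09 kg. Origin: centre of its lower edge. A rectangular hole 18 wide (y) x 26 high goes through it along x, from 106 to 132 above the lower edge. It stands upright in one of the stand's three slots (any of them), 34 deep, clearance 2 across its thickness and 4 across its width.
- pass_lip (a point): Middle of the upper edge of the orange pass's hole, 132 above its lower edge, 18 below its top. This edge rests on the arm's top face when the pass hangs.
- stand: Wooden stand fixed to the bench, 170 x 80, 46 high; three slots in a row along its x at -50, 0 and +50, slot floors at z 12, plates standing across its y. Origin: centre of its underside.
- pass_blue: Blue hall pass, same shape, in another slot: leave it there.
- pass_green: Green hall pass, same shape, in another slot: leave it there.
- tape: Bystander: a roll of masking tape lying flat, 104 mm across, 24 mm high. Origin: on its underside.
- orange: Bystander: a toy orange fruit, 74 mm across, 71 mm high. Origin: on its underside.
- penpot: Bystander: a blue cup, 76 mm across, 95 mm tall. Origin: on its underside.
- brush: Bystander: a paint brush lying flat on the bench in front of the robot. Origin: on its underside.
Not all that is in view belongs to the job. Of the things like the pass_orange, leave any that is pink or purple; of the rest the smaller one is meant.

How it is judged (in metres and radians):
On the way, in this order (a step that is already met when the one before it is completed fails the run):
1. the hook is swung fully out (joint above 1.52 rad) while the orange pass still stands in its slot (value of joint hook above 1.52 rad and distance of pass_orange from where it was at the start of the episode below 0.015 m), for 0.2 s.
2. the orange pass is hung in the hook's seat (value of joint hook above 1.52 rad and y of pass_lip in the frame of hook_hinge between -0.0575 and -0.033 m and z of pass_lip in the frame of hook_hinge between -0.003 and 0.003 m and x of pass_lip in the frame of hook_hinge between -0.007 and 0.007 m and angle between pass_orange's own z axis and vertical below 0.17 rad), for 0.2 s.
At the end, for the whole second after the job is handed in: Hook joint above 1.52 rad; orange pass released, hanging on it (slower than 0.12 m/s), within 0.17 rad of upright, its hole's upper edge on the arm inside the ridge (33 to 57.5 mm from the hinge axis, 3 mm in height, 7 mm across); blue and green passes within 15 mm of their start (all of step 2 and contact force between pass_orange and board above 0.3 N and contact force between pass_orange and the fingers below 0.05 N and linear speed of pass_orange below 0.12 m/s and distance of each of pass_blue, pass_green from where it was at the start of the episode below 0.015 m); the robot touches nothing.
It fails at once if the board or its hook is loaded with more than 20 N by the robot (contact force between board and the fingers above 20 N or contact force between board and the arm above 20 N).
It fails at once if the pass is pressed on or against the hook or board with more than 18 N (contact force between board and pass_orange above 18 N).
It fails at once if another pass is moved more than 15 mm (distance of any of pass_blue, pass_green from where it was at the start of the episode above 0.015 m).
It fails at once if a bystander is moved more than 20 mm (distance of any of tape, orange, penpot, brush from where it was at the start of the episode above 0.02 m).
It also fails if it takes over 66 s, if anything falls off the work surface, if the arm or the gripper's body presses on something with over 40 N, if the wrist force passes 120 N, or if a joint passes its speed limit or range.

## Robot

A 7-joint arm with a two-finger parallel gripper is mounted at the origin on the work surface. World frame = base frame: x ahead of the robot, y to its left, z up, the work surface at z = 0. Lengths are in m, angles in degrees, forces in N, time in s.
With the tool pointing down it reaches from about 0.425 to 0.875 m from the base axis. Payload 4.7 kg.
Tool frame: the origin (TCP) lies on the centre line of the jaws, within the pads' length; the fingertips stand 25 mm ahead of it and the grasp point (between the pads) lies 6 mm ahead of it (robot.finger_overhang is the distance from the TCP to the fingertips, in m); y points along the fingers, z is the direction in which the jaws open and shut, and the axes are right-handed (so a half turn about y gives the same grasp; the last joint's range is limited). The gripper opens to 87 mm and grips with 3 to 60 N. Pads are 19 mm wide; open, the fingers measure 117 mm over their backs; the gripper's body (75 mm by 190 mm) begins 51 mm behind the grasp point.
Start: joints at [-69.838, 18.392, -4.016, 83.108, 1.295, 78.541, -3.26], TCP at [0.215, 0.613, 0.248] pointing down, gripper open.
Joint ranges: [-163.93, 163.93], [-17.29, 119.83], [-79.2, 71.16], [3.27, 140.29], [-89.18, 269.18], [5.43, 117.66], [-154.24, 154.24]. Speed limits (degrees/s): [147.25, 147.25, 180, 180, 180, 180, 180].

## Interface

Orientations are given as [roll, pitch, yaw] about the fixed x, y, z axes, in that order (R = Rz(yaw) Ry(pitch) Rx(roll)).
In Python, from rig import robot, fingers, ik, read_state, grab_frame, ticket gives the robot as it stands. Calls block until the motion is done:
- robot.reach(position, orientation): joint-space move of the TCP to a pose.
- robot.movel(position, attitude=None, max_speed=0.15, threshold=None): straight line of the TCP; attitude=None keeps the orientation; max_speed is the mean speed in m/s. With threshold (N) it stops when the force on the tool has changed by that much, and returns True; else False.
- robot.move_joints(angles): joint-space move.
- fingers.move_gripper(opening, strength=None): finger opening in m; strength is the grip in N (None keeps the last); returns when the fingers have stopped.
- robot.sleep(seconds).
- ik(position, orientation): joint angles nearest the present ones, or None.
- read_state(): the state.
- grab_frame(name): name is "scene" or "top"; returns a dict with "img" (384x512x3 uint8, red, green, blue), "vfov" (degrees; the focal length in pixels is half the picture's height over the tangent of half this angle, whatever the lens; pixels are square), "cx", "cy" (the principal point, pixels), "world_from_camera" (4x4, takes a point from camera to world coordinates). Camera axes: x right, y down, z forward; pixel columns grow to the right and rows downward; lengths in m; the calibration is good to about 2 mm. A picture is of the moment at which its call begins. There is no depth.
A pose or a line that the arm cannot do raises robot.IKError and nothing moves.
- ticket.sign_off(): hands the job in, once; it reports no verdict.
The state is a dict: "t": time; "q": joint angles; "dq": joint speeds; "tau": joint torques, N m; "tcp_pos": TCP position; "eef_rot": TCP orientation; "ft_force": force on the tool from outside, world axes, zero at the start; "moment": the same for the moment, N m; "opening": finger opening in m.
Only numpy, scipy, OpenCV 4.12 (cv2) and the standard library are available. Lean on these libraries where they do the work, as an engineer would, in place of code of your own. Each camera call takes 0.05 s, during which the arm holds its last target. There are 200 camera calls.

## Working session

There is one attempt and no reset: what is moved stays moved. The work goes in short steps, each a Python script; the robot and the scene stay as the last script left them, time stands still between calls to the robot, and variables do not carry over. Pictures are saved under pics/ and viewed, about 8 in all and at most 12, crops included, and the job is handed in when it is done.

```bash
ls; mkdir -p pics; python3 - <<'E'
from rig import *
import cv2,numpy as np
for n in("scene","top"):
    f=grab_frame(n); np.savez(f"pics/{n}0.npz",**f); cv2.imwrite(f"pics/{n}0.png",cv2.resize(f["img"][...,::-1],None,fx=1.5,fy=1.5,interpolation=cv2.INTER_CUBIC))
    print(n,f["vfov"],f["cx"],f["cy"],np.round(f["world_from_camera"],3).tolist())
s=read_state();print(s["t"],s["tcp_pos"],s["eef_rot"],s["ft_force"],s["opening"])
E
```

```text
pics
scene 50.847555294686295 253.56983020984316 189.43481173458872 [[0.809, 0.316, -0.496, 1.086], [0.588, -0.408, 0.699, -0.793], [0.018, -0.857, -0.516, 0.678], [0.0, 0.0, 0.0, 1.0]]
top 43.64201233405247 249.92847858111003 195.37011791442737 [[-0.01, -0.998, 0.058, 0.481], [-1.0, 0.011, 0.011, -0.07], [-0.011, -0.058, -0.998, 1.443], [0.0, 0.0, 0.0, 1.0]]
0.1 [0.21529054 0.61283639 0.24659227] [-9.00971116e+01 -6.35652642e-03 -1.93491362e+01] [-0.05917965  0.74031027 -0.45478163] 0.08705932280506924
```

View pics/scene0.png

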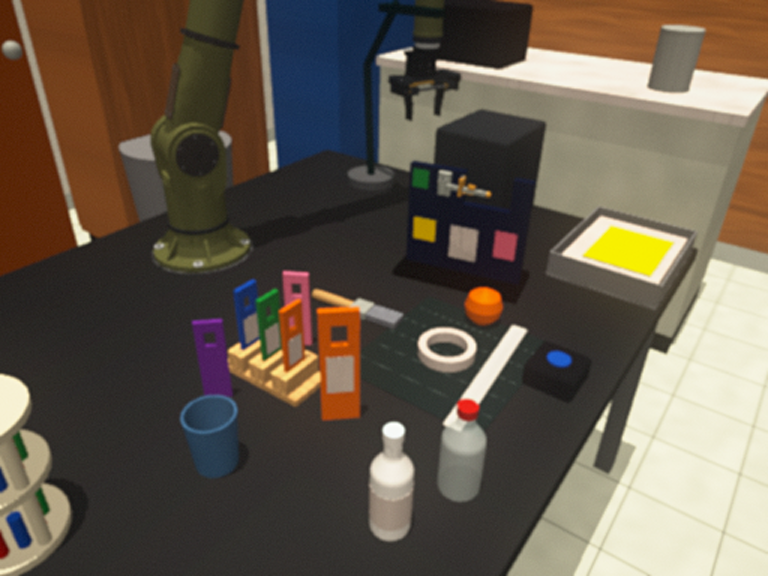

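View pics/top0.png

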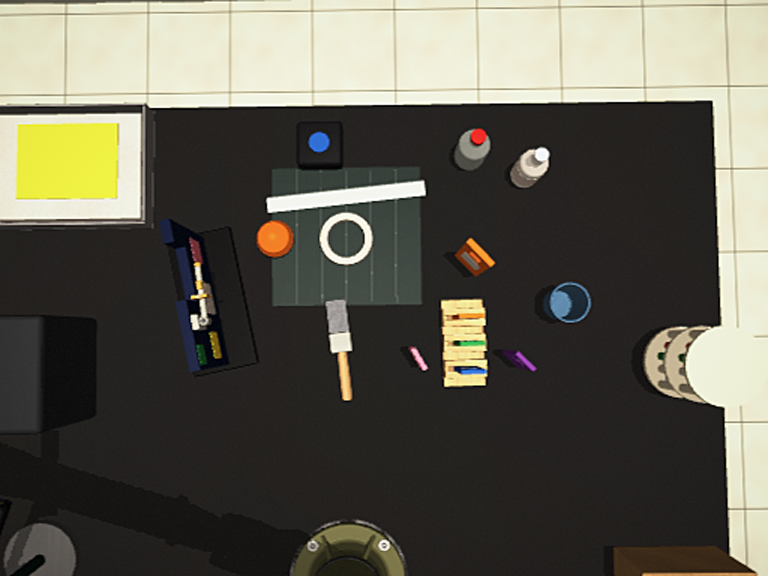

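Candidates in the 1.5× scene picture: the orange pass in the stand (290,335), the big free-standing orange pass (340,360), pink (297,305) and purple (210,355). The smaller orange one in the stand is meant. I'll check it in a close crop together with the board.

```bash
cat > h.py <<'E'
import numpy as np,cv2
from numpy.linalg import inv
def ray(f,u,v):
    h=f["img"].shape[0]; F=h/2/np.tan(np.radians(float(f["vfov"]))/2)
    T=f["world_from_camera"]; d=T[:3,:3]@np.array([(u-f["cx"])/F,(v-f["cy"])/F,1]); return T[:3,3],d
def onz(f,u,v,z):
    o,d=ray(f,u,v); return o+d*(z-o[2])/d[2]
def pix(f,p):
    h=f["img"].shape[0]; F=h/2/np.tan(np.radians(float(f["vfov"]))/2)
    c=inv(f["world_from_camera"])@np.r_[p,1]; return np.array([f["cx"]+F*c[0]/c[2],f["cy"]+F*c[1]/c[2]])
def crop(f,u0,u1,v0,v1,s): return cv2.resize(np.ascontiguousarray(f["img"][v0:v1,u0:u1,::-1]),None,fx=s,fy=s,interpolation=cv2.INTER_CUBIC)
def side(*im):
    H=max(i.shape[0] for i in im); return np.hstack([cv2.copyMakeBorder(i,0,H-i.shape[0],0,6,cv2.BORDER_CONSTANT,value=(255,255,255)) for i in im])
E
python3 - <<'E'
from h import *
t=np.load("pics/top0.npz");s=np.load("pics/scene0.npz")
b=lambda i:cv2.convertScaleAbs(i,alpha=1.8,beta=15)
cv2.imwrite("pics/c1.png",side(b(crop(t,100,180,140,255,5)),b(crop(s,260,360,100,200,4))))
cv2.imwrite("pics/c2.png",side(b(crop(t,285,335,150,262,5)),b(crop(s,140,245,170,285,5))))
E
```

```text
(no output)
```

View pics/c1.png

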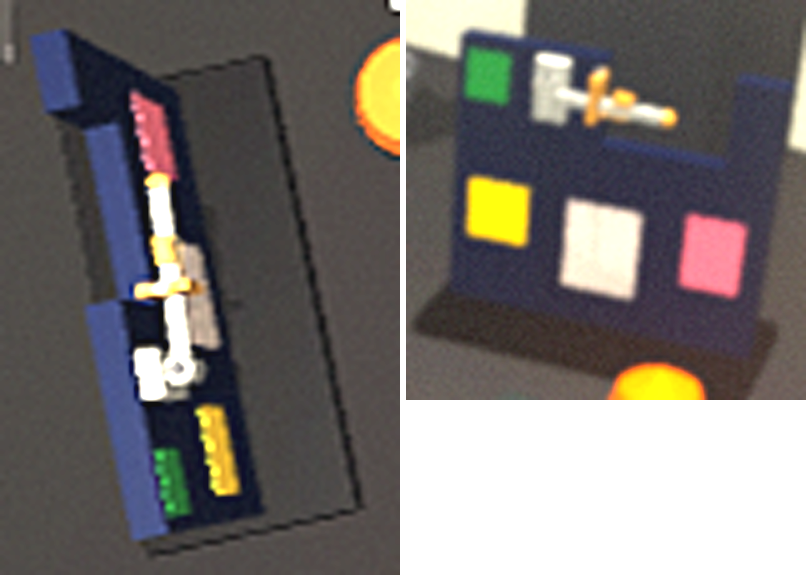

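View pics/c2.png

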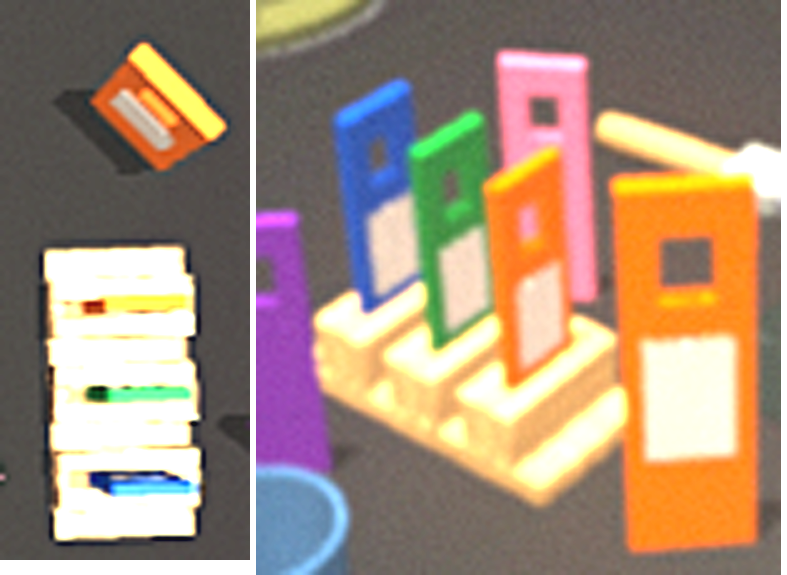

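Top crop: the hook lies nearly folded, with the hinge at px (135.6,214) and the tip at (131.4,176). The orange pass is in the far slot (314.8,210), the same size as blue and green. The free-standing orange one at (317,175) is clearly larger, so it is the decoy.

```bash
python3 - <<'E'
from h import *
t=np.load("pics/top0.npz");s=np.load("pics/scene0.npz")
T=lambda x,y,z,o=(100,140):onz(t,o[0]+(x-2)/5,o[1]+(y-2)/5,z)
ff,fn=T(265,57,.015),T(360,507,.015)
pf=(T(32,37,.245)+T(68,30,.245))/2; pn=(T(133,540,.245)+T(165,527,.245))/2
for n,a,b in(("foot",ff,fn),("panel",pf,pn)):
    d=b-a; print(n,a.round(4),b.round(4),"len",np.linalg.norm(d).round(4),"y_b dir",np.degrees(np.arctan2(d[1],d[0])).round(2))
d=pn-pf; yb=d/np.linalg.norm(d); xb=np.array([yb[1],-yb[0],0])
o1=(pf+pn)/2; o2=(ff+fn)/2+.065*xb; print("org",o1.round(4),o2.round(4))
print("hinge seen",T(178,370,.222).round(4),"tip",T(157,180,.216).round(4),"hinge pred",(o1-.027*xb+.05*yb).round(4))
P=lambda x,y,z:T(x,y,z,(285,150))
for n,a,b in(("or",(105,301),(192,300)),("gr",(105,393),(190,393)),("bl",(107,484),(197,484))):
    A,B=P(*a,.162),P(*b,.162);print(n,((A+B)/2).round(4),np.linalg.norm(A-B).round(4),np.degrees(np.arctan2(*(A-B)[[1,0]])).round(1))
# cross-check with scene: predicted pixels in c2 scene crop (expect top corners 485,185 / 560,150)
S=lambda p:((pix(s,p)-[140,170])*5+[256,0]).round(0)
print([S(P(*q,.162)) for q in((105,301),(192,300))])
S1=lambda p:((pix(s,p)-[260,100])*4+[406,0]).round(0)
print("tip in c1 scene",S1(T(157,180,.216)),"panel far/near top",S1(pf),S1(pn))
print("stand corners",[P(*q,.046).round(4) for q in((45,250),(183,247),(55,540),(198,538))])
# black box top: right edge in top pic at 1.5x (97,318)-(97,430)
for z in(.3,.35,.4):print("box",z,onz(t,97/1.5,318/1.5,z).round(3),onz(t,97/1.5,430/1.5,z).round(3), S1(onz(t,97/1.5,318/1.5,z)),S1(onz(t,97/1.5,430/1.5,z)))
E
```

```text
foot [0.7003 0.2367 0.015 ] [0.4303 0.1796 0.015 ] len 0.276 y_b dir -168.07
panel [0.6782 0.2962 0.245 ] [0.4263 0.2449 0.245 ] len 0.257 y_b dir -168.5
org [0.5523 0.2705 0.245 ] [0.5523 0.2718 0.015 ]
hinge seen [0.5082 0.2365 0.222 ] tip [0.6063 0.2492 0.216 ] hinge pred [0.5087 0.2341 0.245 ]
or [ 0.515  -0.2273  0.162 ] 0.0463 90.1
gr [ 0.4658 -0.2259  0.162 ] 0.0452 89.4
bl [ 0.4176 -0.2275  0.162 ] 0.0477 89.5
[array([562., 143.]), array([494., 186.])]
tip in c1 scene [671. 115.] panel far/near top [793.  83.] [468.  28.]
stand corners [array([ 0.5481, -0.1819,  0.046 ]), array([ 0.549 , -0.2622,  0.046 ]), array([ 0.3801, -0.1852,  0.046 ]), array([ 0.3805, -0.2678,  0.046 ])]
box 0.3 [0.512 0.386 0.3  ] [0.335 0.384 0.3  ] [656. -61.] [471. -99.]
box 0.35 [0.511 0.366 0.35 ] [0.341 0.364 0.35 ] [ 649. -119.] [ 467. -153.]
box 0.4 [0.509 0.346 0.4  ] [0.348 0.344 0.4  ] [ 642. -181.] [ 463. -210.]
```

```bash
cat >> h.py <<'E'
PSI=101.7; H=np.array([.5084,.2355])   # board yaw, hinge xy
def hk(xh,yh,th):   # hook-frame mm -> world xy, th in deg
    a=np.radians(PSI-th); return H+np.array([[np.cos(a),-np.sin(a)],[np.sin(a),np.cos(a)]])@(np.array([xh,yh])/1000)
def pose(xh,yh,th,z): return [*hk(xh,yh,th),z],[-90,0,PSI-90-th]
E
python3 - <<'E'
from h import *
from rig import *
t=np.load("pics/top0.npz");s=np.load("pics/scene0.npz")
o,d=ray(s,525/1.5,150/1.5)
for y in(.4,.45,.5,.55): print("box corner if y=",y,(o+d*(y-o[1])/d[1]).round(3))
print("box base z=0",onz(t,97/1.5,318/1.5,0).round(3),onz(t,97/1.5,430/1.5,0).round(3))
for a in[pose(28,-85,0,.36),pose(28,-85,0,.221),pose(19,-85,45,.221),pose(19,-85,92,.221),([.515,-.227,.144],[-90,0,0]),pose(0,-120,90,.24)]:
    q=ik(*a); print(np.round(a[0],3),a[1],None if q is None else np.round(q,1))
for p in([.215,.613,.5],[.2,.5,.5],[.4,.45,.5]): q=ik(p,[-90,0,-19]); print(p,None if q is None else np.round(q,1))
E
```

```text
box corner if y= 0.4 [0.607 0.4   0.265]
box corner if y= 0.45 [0.587 0.45  0.248]
box corner if y= 0.5 [0.567 0.5   0.231]
box corner if y= 0.55 [0.547 0.55  0.214]
box base z=0 [0.52  0.506 0.   ] [0.297 0.503 0.   ]
[0.586 0.28  0.36 ] [-90, 0, 11.700000000000003] [-36.6  16.9  11.6  72.8  -3.3  90.7  76.1]
[0.586 0.28  0.221] [-90, 0, 11.700000000000003] [-36.   19.   10.3  85.8  -3.4  75.6  76.3]
[0.59  0.205 0.221] [-90, 0, -33.3] [-35.2  16.2  16.6  89.8  -4.7  74.8  38.7]
[0.541 0.155 0.221] [-90, 0, -80.3] [-40.4   8.8  24.1  98.7  -3.8  73.3  -5.7]
[ 0.515 -0.227  0.144] [-90, 0, 0] [-29.8  19.7  60.6 104.8 -18.7  66.4 127. ]
[0.533 0.118 0.24 ] [-90, 0, -78.3] [-39.2   5.8  25.8  99.6  -2.6  75.1  -1.2]
[0.215, 0.613, 0.5] [-70.8  20.1  -3.5  52.4   1.2 107.6  -2.7]
[0.2, 0.5, 0.5] [-67.9   5.1  -3.4  70.4   0.3 104.5  -0.3]
[0.4, 0.45, 0.5] [-53.5  13.2   3.5  61.1  -0.8 105.7  20.7]
```

```bash
python3 - <<'E'
from h import *
from rig import *
S=lambda m:(lambda s:print(m,"t",round(s["t"],2),np.round(s["tcp_pos"],4),"F",np.round(s["ft_force"],2)))(read_state())
fingers.move_gripper(0.0,10)
robot.reach([.215,.613,.45],[-90,0,-19.35]); S("up")
robot.reach(*pose(28,-85,0,.36)); S("above")
print("hit?",robot.movel(pose(28,-85,0,.221)[0],max_speed=.12,threshold=4)); S("down")
print("opening",read_state()["opening"])
r=robot.movel(pose(0,-85,0,.221)[0],max_speed=.03,threshold=1.5); print("touch",r); S("touch")
f=grab_frame("scene"); g=grab_frame("top")
np.savez("pics/top1.npz",**g)
b=lambda i:cv2.convertScaleAbs(i,alpha=1.8,beta=15)
cv2.imwrite("pics/d1.png",side(b(crop(g,100,180,140,255,5)),b(crop(f,250,370,60,200,4))))
E
```

```text
up t 2.45 [0.215  0.6129 0.4481] F [-0.36  0.31 -0.2 ]
above t 4.29 [0.5853 0.2817 0.3599] F [-0.13 -0.16 -0.37]
hit? False
down t 5.6 [0.5865 0.2803 0.2221] F [-0.55 -1.32  0.85]
opening 0.0005922136292763274
touch True
touch t 6.33 [0.5904 0.2577 0.2205] F [ 0.12 -0.12  0.79]
```

View pics/d1.png

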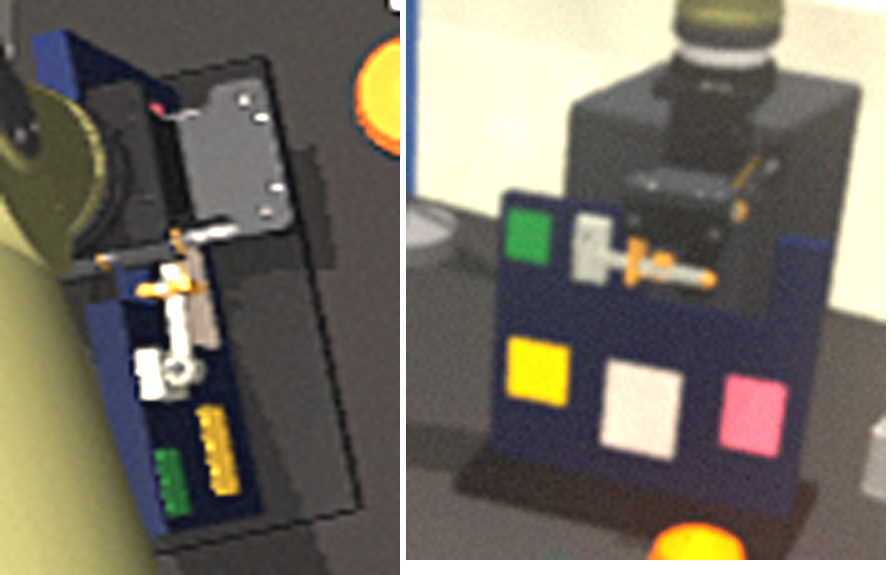

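The fingers are behind the arm just inside its tip. Now I'll swing it out along the arc with the force guarded.

```bash
python3 - <<'E'
from h import *
from rig import *
S=lambda m:(lambda s:print(m,"t",round(s["t"],2),np.round(s["tcp_pos"],4),"F",np.round(s["ft_force"],2)))(read_state())
for th in range(12,104,6):
    last=th>72
    r=robot.movel(*pose(12,-85,th,.221),max_speed=.025 if last else .06,threshold=5 if last else 9)
    S((th,r))
    if r: break
f=grab_frame("scene"); g=grab_frame("top")
np.savez("pics/top2.npz",**g)
b=lambda i:cv2.convertScaleAbs(i,alpha=1.8,beta=15)
cv2.imwrite("pics/d2.png",side(b(crop(g,100,190,140,255,5)),b(crop(f,240,340,60,200,4))))
E
```

```text
(12, False) t 6.78 [0.593  0.2472 0.2205] F [0.01 0.84 0.43]
(18, False) t 7.08 [0.594  0.2382 0.2208] F [-0.69  1.1   0.75]
(24, False) t 7.38 [0.5939 0.229  0.221 ] F [-0.49  0.48 -0.19]
(30, False) t 7.68 [0.5928 0.2201 0.221 ] F [-0.34  0.06 -0.48]
(36, False) t 7.98 [0.5908 0.2113 0.221 ] F [0.13 0.9  0.53]
(42, False) t 8.28 [0.5878 0.2028 0.221 ] F [-0.17  0.48  0.47]
(48, False) t 8.58 [0.584  0.1946 0.2211] F [-0.17  0.31 -0.2 ]
(54, False) t 8.88 [0.5794 0.1869 0.2211] F [ 0.1   0.56 -0.54]
(60, False) t 9.18 [0.574  0.1798 0.2211] F [ 0.5  -0.69  1.11]
(66, False) t 9.48 [0.5678 0.1732 0.221 ] F [ 1.79 -0.23  0.45]
(72, False) t 9.78 [0.5609 0.1674 0.221 ] F [ 1.35 -0.68  0.89]
(78, False) t 10.29 [0.5539 0.1623 0.221 ] F [2.88 0.03 0.1 ]
(84, False) t 10.8 [0.5456 0.1581 0.221 ] F [ 2.97 -1.96  0.4 ]
(90, False) t 11.31 [0.5374 0.1545 0.221 ] F [ 2.09 -1.83  0.36]
(96, True) t 11.53 [0.5374 0.1542 0.2211] F [1.76 0.5  0.36]
```

View pics/d2.png

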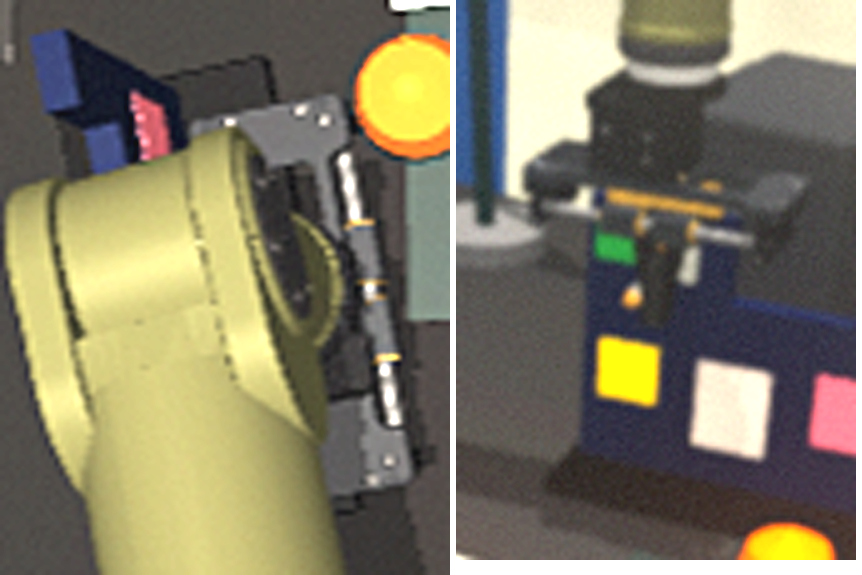

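```bash
python3 - <<'E'
from h import *
from rig import *
S=lambda m:(lambda s:print(m,"t",round(s["t"],2),np.round(s["tcp_pos"],4),"F",np.round(s["ft_force"],2)))(read_state())
for k in(6,):
    r=robot.movel(*pose(12,-85,102,.221),max_speed=.02,threshold=k); S((k,r))
robot.movel(*pose(40,-85,90,.221),max_speed=.1)
robot.movel(pose(40,-85,90,.35)[0],max_speed=.2);S("up")
q=np.array(read_state()["q"]); print(q.round(1))
q2=q.copy(); q2[0]+=45; q2[2]=0; q2[6]=90
robot.move_joints(q2.tolist()); S("side")
f=grab_frame("scene"); g=grab_frame("top")
np.savez("pics/top3.npz",**g);np.savez("pics/scene3.npz",**f)
b=lambda i:cv2.convertScaleAbs(i,alpha=1.8,beta=15)
cv2.imwrite("pics/d3.png",side(b(crop(g,100,180,140,255,5)),b(crop(f,260,360,100,200,4))))
for p in([.515,-.227,.25],[.515,-.227,.144]):
  for y in(0,180):
    qq=ik(p,[-90,0,y]); print(None if qq is None else np.round(qq,1))
E
```

```text
(6, True) t 11.95 [0.5376 0.1539 0.221 ] F [ 1.53 -0.    0.55]
up t 13.17 [0.5641 0.1602 0.3488] F [ 0.37  0.29 -1.11]
[-40.4   9.2  25.3  83.9  -3.9  87.9  -3.5]
side t 14.62 [ 0.579  -0.0489  0.3405] F [ 0.97 -0.92  0.53]
[ 15.2   7.6   6.5  95.9  -0.9  76.5 111.8]
[  6.4   7.6  16.2  96.2  -2.2  76.5 -67.1]
[ 15.4  12.    6.4 103.4  -1.5  64.7 112.3]
[  5.8  12.2  17.2 103.7  -4.   64.6 -65.6]
```

View pics/d3.png

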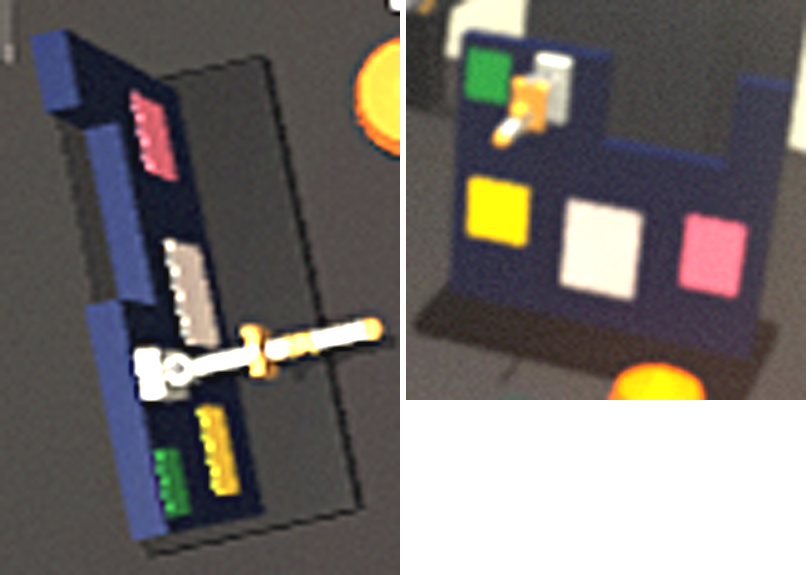

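The hook is out, with tip px (174.6,205) and hinge (135.6,214) in the top view. Next I'll compute its angle, grasp the pass and lift it.

```bash
python3 - <<'E'
from h import *
from rig import *
g=np.load("pics/top3.npz")
T=lambda x,y,z:onz(g,100+(x-2)/5,140+(y-2)/5,z)
h,t,c=T(178,370,.224),T(373,327,.216),T(257,350,.24)
d=(t-h)[:2]; print("hinge",h.round(4),"tip",t.round(4),"len",np.linalg.norm(d).round(4),"ang",np.degrees(np.arctan2(d[1],d[0])).round(1),"expect",PSI-180,"collar ctr r",np.linalg.norm((c-h)[:2]).round(4))
S=lambda m:(lambda s:print(m,"t",round(s["t"],2),np.round(s["tcp_pos"],4),"F",np.round(s["ft_force"],2),"op",round(s["opening"],4)))(read_state())
fingers.move_gripper(.072,25)
robot.reach([.515,-.2265,.24],[-90,0,0]); S("above")
print(robot.movel([.515,-.2265,.152],max_speed=.12,threshold=5)); S("down")
fingers.move_gripper(.03,25); S("grip")
r=robot.movel([.515,-.2265,.19],max_speed=.06,threshold=8); print(r)
robot.movel([.515,-.2265,.30],max_speed=.15); S("lift")
f=grab_frame("scene"); g=grab_frame("top")
np.savez("pics/scene4.npz",**f)
cv2.imwrite("pics/d4.png",side(crop(f,120,260,90,260,4)))
E
```

```text
hinge [0.5082 0.236  0.224 ] tip [0.5294 0.1378 0.216 ] len 0.1004 ang -77.8 expect -78.3 collar ctr r 0.0448
above t 16.92 [ 0.5163 -0.225   0.2408] F [1.   0.12 0.47] op 0.0719
False
down t 17.8 [ 0.5157 -0.2266  0.1528] F [ 0.31 -0.13  0.12] op 0.0719
grip t 18.41 [ 0.5151 -0.2266  0.1522] F [0.11 0.37 0.86] op 0.0435
False
lift t 20.07 [ 0.5145 -0.2262  0.2988] F [ 0.92 -0.46 -0.05] op 0.0436
```

View pics/d4.png

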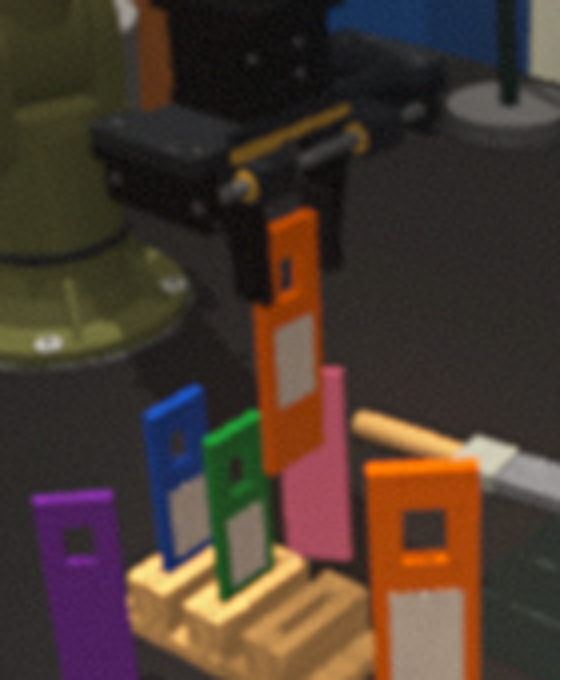

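The pass is held upright and blue and green are undisturbed. Now I'll carry it to just in front of the hook's tip and look.

```bash
python3 - <<'E'
from h import *
from rig import *
S=lambda m:(lambda s:print(m,"t",round(s["t"],2),np.round(s["tcp_pos"],4),"F",np.round(s["ft_force"],2),"op",round(s["opening"],4)))(read_state())
robot.reach(*pose(0,-135,90,.31)); S("pre")
robot.movel(*pose(0,-128,90,.240),max_speed=.12); S("front")
robot.sleep(.3)
f=grab_frame("scene"); g=grab_frame("top")
np.savez("pics/scene5.npz",**f)
p=read_state()["tcp_pos"]
u=np.array([np.cos(np.radians(11.7)),np.sin(np.radians(11.7))])
for n,P in(("lip",[p[0],p[1],.232]),("tip",[*hk(0,-103,90),.216]),("lowL",[*(p[:2]-.022*u),.1]),("lowR",[*(p[:2]+.022*u),.1])): print(n,((pix(f,P)-[250,80])*5).round(0))
cv2.imwrite("pics/d5.png",cv2.convertScaleAbs(crop(f,250,350,80,200,5),alpha=1.8,beta=15))
E
```

```text
pre t 21.91 [0.5359 0.1024 0.3098] F [-0.67 -0.8  -2.  ] op 0.0437
front t 22.64 [0.5348 0.11   0.2407] F [ 0.31  0.87 -1.88] op 0.0436
lip [155. 262.]
tip [169. 272.]
lowL [109. 460.]
lowR [178. 476.]
```

View pics/d5.png

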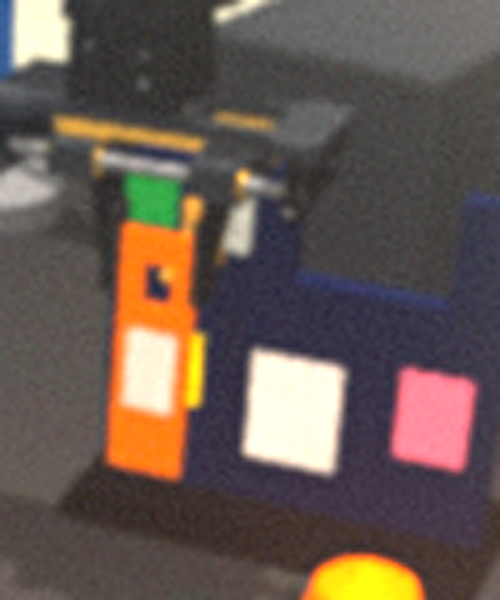

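Through the hole the ball shows at (167,273), against (169,272) predicted, so it is aligned. Now I'll slide the pass on until it touches the collar.

```bash
python3 - <<'E'
from h import *
from rig import *
def S(m):
    s=read_state(); e=np.array(s["tcp_pos"][:2])-H; a=np.radians(PSI-180)
    print(m,"t",round(s["t"],2),"r %.1f z %.4f"%(1000*(e@[np.cos(a),np.sin(a)]),s["tcp_pos"][2]),"F",np.round(s["ft_force"],2),"op",round(s["opening"],4))
r=robot.movel(pose(0,-78,90,.240)[0],max_speed=.05,threshold=4); S(("over",r))
if not r:
    robot.sleep(.2)
    r=robot.movel(pose(0,-28,90,.240)[0],max_speed=.02,threshold=4); S(("touch",r))
    robot.sleep(.2); S("settled")
E
```

```text
('over', False) t 24.19 r 78.5 z 0.2400 F [ 0.4  -0.79 -0.69] op 0.0439
('touch', True) t 25.73 r 53.9 z 0.2393 F [-0.17 -0.42 -0.98] op 0.0435
settled t 25.93 r 54.0 z 0.2385 F [-1.    0.47 -0.08] op 0.0439
```

```bash
cat >> h.py <<'E'
def S(m):
    from rig import read_state
    s=read_state(); e=np.array(s["tcp_pos"][:2])-H; a=np.radians(PSI-180)
    r=1000*(e@[np.cos(a),np.sin(a)])
    print(m,"t",round(s["t"],2),"r %.2f z %.4f"%(r,s["tcp_pos"][2]),"F",np.round(s["ft_force"],2),"op",round(s["opening"],4)); return r
E
python3 - <<'E'
from h import *
from rig import *
robot.movel(pose(0,-58,90,.240)[0],max_speed=.03); robot.sleep(.2); S("back")
r=robot.movel(pose(0,-40,90,.240)[0],max_speed=.015,threshold=5); r1=S(("touch",r))
robot.movel(pose(0,-(r1+1.5),90,.240)[0],max_speed=.02); robot.sleep(.2); S("off")
r=robot.movel(pose(0,-(r1+1.5),90,.222)[0],max_speed=.015,threshold=4); S(("lower",r)); robot.sleep(.2); S("settled")
f=grab_frame("scene"); np.savez("pics/scene6.npz",**f)
cv2.imwrite("pics/d6.png",cv2.convertScaleAbs(crop(f,260,340,80,190,5),alpha=1.8,beta=15))
E
```

```text
back t 26.43 r 57.91 z 0.2400 F [-0.26  1.17 -0.79] op 0.0439
('touch', True) t 27.01 r 53.90 z 0.2392 F [ 0.17 -0.26 -0.53] op 0.044
off t 27.46 r 55.41 z 0.2399 F [ 0.39  0.91 -1.39] op 0.0438
('lower', True) t 28.28 r 55.42 z 0.2276 F [0.13 0.64 3.66] op 0.0438
settled t 28.48 r 55.42 z 0.2276 F [-0.4  -0.15  5.84] op 0.0432
```

View pics/d6.png

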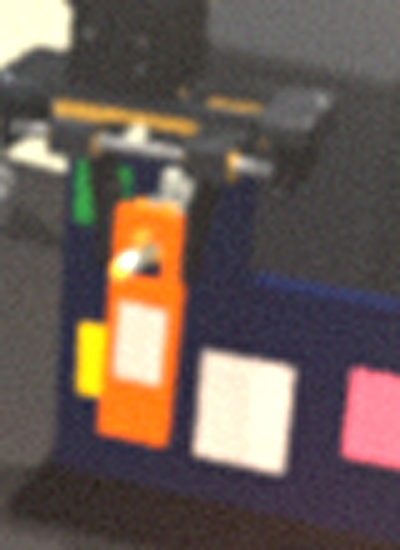

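Contact came at TCP z 0.2276. That puts the lip at about 0.2196, on the arm's top (0.220) rather than on the ridge (0.227). Releasing.

```bash
python3 - <<'E'
from h import *
from rig import *
fingers.move_gripper(.07,10); robot.sleep(.3); r=S("open")
p=np.array(read_state()["tcp_pos"])
print(robot.movel([p[0],p[1],.33],max_speed=.08,threshold=6)); S("up")
q=np.array(read_state()["q"]); q[0]+=40; robot.move_joints(q.tolist()); robot.sleep(.5); S("away"); print(read_state()["tcp_pos"])
f=grab_frame("scene"); g=grab_frame("top"); np.savez("pics/top7.npz",**g)
b=lambda i:cv2.convertScaleAbs(i,alpha=1.8,beta=15)
cv2.imwrite("pics/d7.png",side(b(crop(g,100,180,140,255,5)),b(crop(f,260,340,90,190,5))))
E
```

```text
open t 29.59 r 55.55 z 0.2264 F [0.4  0.1  1.13] op 0.0698
False
up t 31.03 r 55.64 z 0.3293 F [ 0.12 -0.03 -0.89] op 0.0701
away t 32.93 r 422.40 z 0.3293 F [-0.19  0.41 -0.16] op 0.0699
[ 0.51365625 -0.19477214  0.32931288]
```

View pics/d7.png

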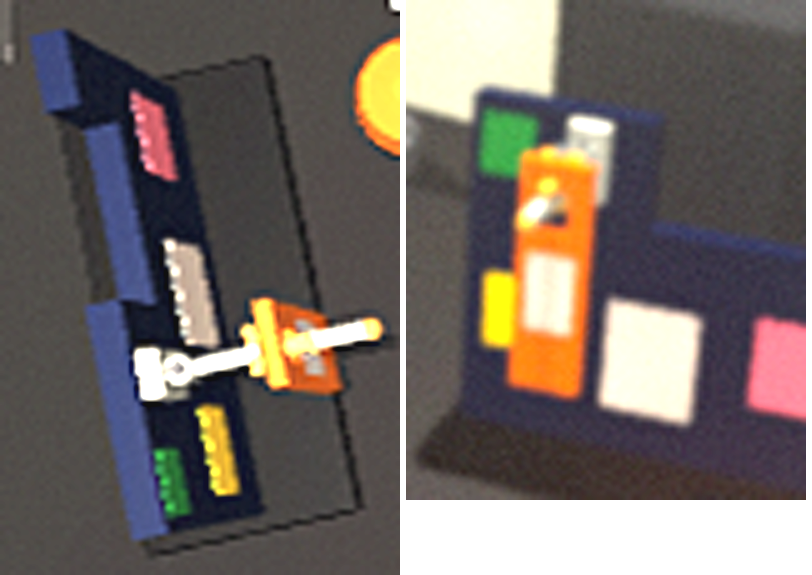

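```bash
python3 - <<'E'
from h import *
from rig import *
g=np.load("pics/top7.npz")
T=lambda x,y,z:onz(g,100+(x-2)/5,140+(y-2)/5,z)
h=T(178,370,.224);tip=T(373,327,.216);d=(tip-h)[:2];L=np.linalg.norm(d);d/=L
top=T(290,388,.238); bot=T(340,393,.088)
print("hook ang",np.degrees(np.arctan2(d[1],d[0])).round(1),"tilt along arm deg",np.degrees(np.arctan2((top-bot)[:2]@d,.15)).round(1),"top corner r",((top-h)[:2]@d).round(4),"bot",((bot-h)[:2]@d).round(4))
ticket.sign_off(); print(read_state()["t"])
E
```

```text
hook ang -77.8 tilt along arm deg 0.9 top corner r 0.0566 bot 0.0542
the job is handed in; nothing more can be done
the job is handed in; nothing more can be done
```

The hook is fully out and the orange pass from the stand's far slot is hanging in its seat. I handed the job in shortly after t ≈ 33 s of the 66 s allowed; sign-off gives no verdict.

- **Hook:** I swung it out from behind through the cut-out. The force guard tripped twice at the same place, so I took that as the hard stop. In the pictures it lies at -77.8° against -78.3° expected, both before the pass was picked up and after it was hung.
- **Pass:** I gripped it by its side edges and felt for the collar twice. Both touches stopped with the pass's centre 53.9 mm from the hinge axis. I then backed off 1.5 mm and lowered it until it touched.
- **Seat:** On contact the hole's upper edge was at about z 0.2196, on the arm's top (0.220) and not on the ridge (0.227).
- **Last picture:** The pass hangs between collar and ridge, about 1° off upright along the arm, with the gripper well clear. Its centre is about 53–55.5 mm from the hinge axis, against the 57.5 mm limit. The contact readings imply a collar face just over the stated 49 mm maximum, which fits a calibration error of about 1 mm.
- **Not checked:** Blue and green looked undisturbed after the lift, but I did not re-measure them or the bystanders at the end. No contact with them was felt.

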